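# Hang the folding mirror back on its wall screw

## Robot

A 6-joint arm with a two-finger parallel gripper is mounted at the origin on the work surface. World frame = base frame: x ahead of the robot, y to its left, z up, the work surface at z = 0. Lengths are in m, angles in degrees, forces in N, time in s.
With the tool pointing down it reaches from about 0.35 to 0.875 m from the base axis. Payload 4.2 kg.
Tool frame: the origin (TCP) lies on the centre line of the jaws, within the pads' length; the fingertips stand 11 mm ahead of it and the grasp point (between the pads) lies 8 mm behind it; z points along the fingers, y is the line along which they close (so a half turn about z gives the same grasp; the last joint's range is limited). The gripper opens to 87 mm and grips with 3 to 60 N. Pads are 19 mm wide; open, the fingers measure 117 mm over their backs; the gripper's body (75 mm by 190 mm) begins 51 mm behind the grasp point.
Start: joints at [14.817, 22.042, 0.453, 0, -68.411, -14.817], TCP at [0.625, 0, 0.234] pointing down, gripper open.
Joint ranges: [-179.83, 179.83], [-69.29, 118.12], [-61.27, 80.66], [-181.25, 117.63], [-171.15, -9.14], [-177.46, 177.46]. Speed limits (degrees/s): [159.86, 159.86, 180, 180, 180, 180].

## Interface

Orientations are given as [roll, pitch, yaw] about the fixed x, y, z axes, in that order (R = Rz(yaw) Ry(pitch) Rx(roll)).
In Python, from station import * gives the robot as it stands.
- The arm moves only by the shell command python3 -m jog 'ROWS' [FORCE]. ROWS is JSON, a list of rows, each a list of 7 numbers: the closure, from -1 (fully open) to 1 (shut), so that 0 is half open, then the shift along the tool's x, y, z in cm, then the turn, a rotation vector about the tool's x, y, z in degrees. A call has 1 to 12 rows; each row is the pose to reach, as a shift and turn from the pose commanded when the call began, along the tool's axes at that moment; what a row does not reach only later rows make up. A row lasts 1/8 s, in which the tool goes at most 62.5 mm and 10.7 degrees, less where a joint would pass 70% of its speed; a pose out of reach is approached as far as the arm can. A call with a gripper value outside its range is refused whole. The fingers move at their own pace and stop on an object; FORCE is the grip in N (left out, the last holds). Time passes only in rows, so rows that repeat a pose let the fingers close. It gives the time, the measured TCP pose, the force, the opening and the grip force at its end, in the units of the state.
- read_state(): the state, without advancing time (a new reading comes with each control period).
- snapshot(name): name is "scene" or "side" or "wrist"; returns the picture (420x560x3 uint8, red, green, blue); there is no depth.
- camera_info(name): a dict with "fx", "fy", "cx", "cy" (pixels), "rvec" (rotation vector, rad) and "tvec" (3), from world to camera coordinates, as OpenCV has them; the wrist camera has in their place "T_tool_cam" (4x4, takes a point from camera to tool coordinates, whose origin is the TCP and whose axes are the flange's). Camera axes: x right, y down, z forward; pixel columns grow to the right and rows downward; lengths in m; the calibration is good to about 2 mm. A picture is of the moment at which its call begins: read the wrist's pose just before it. camera_info takes no time and is no camera call.
- finish_job(): hands the job in; it is judged then, once.
The state is a dict: "time": time; "qpos": joint angles; "qvel": joint speeds; "joint_efforts": joint torques, N m; "ee_pos": TCP position; "tool_rot": TCP orientation; "wrist_force": force on the tool from outside, world axes, zero at the start; "ft_torque": the same for the moment, N m; "opening": finger opening in m; "gripper_force": force on a finger pad.
Only numpy, scipy, OpenCV 4.12 (cv2) and the standard library are available. Lean on these libraries where they do the work, as an engineer would, in place of code of your own. Each camera call takes 0.05 s, during which the arm holds its last target. There are 200 camera calls.

## Task

The small aluminium mirror stands folded on the tub deck. Hang it back on the screw in the low tiled wall: pass the keyhole in its wall plate over the screw head, then draw it down until it is fully locked on the screw, and let go so that it hangs straight by itself. Leave the other things on the deck and in the wall basket as they are.

Things in the scene. Friction and masses are not known exactly. Their poses are not given: they have to be found in the camera images.
- mirror: Loose folding-arm mirror, rigid (folded, swivel locked), 0.3 to 0.5 kg, standing upright on the lower edges of its mirror and its wall plate. Origin: middle of the underside; z up, y along its width, the mirror looks to -x, +x is the wall side. The folded arm joins mirror and plate and fills the 64 mm gap between them only below z = 63 mm; above that the gap is free.
- frame_top (a point): Middle of the top edge of the mirror's aluminium frame, (-34, 0, 165) mm in the mirror's frame. The framed mirror is a flat slab 12 mm thick (x -40 to -28), 125 mm wide (y +-62.5), 165 mm tall (z 0 to 165). Its top edge is free: the place to grip, one finger in front and one behind.
- keyhole_entry (a point): Centre of the keyhole's wide entry, half-way through the wall plate: (38, 0, 70) mm in the mirror's frame. The plate is 4 mm aluminium, x 36 to 40 (the face at 40 lies on the wall), 70 mm wide (y +-35), 120 mm tall (z 0 to 120). The entry is eight-sided, 26 mm across, and narrows at its top into a slot 10 mm wide that runs up to z = 98 mm.
- keyhole_seat (a point): Where the screw's axis lies when the mirror hangs fully home at the top of the slot, half-way through the plate: (38, 0, 95) mm in the mirror's frame, 25 mm above keyhole_entry.
- screw: Fixed steel screw standing straight out of the tiled wall, 145 to 175 mm above the deck. Origin: on its axis, at the tile face; its -x axis points straight out of the wall, z up, y along the wall. Shank 6 mm in diameter, free for 8.5 mm between the tiles and the head; flanged round head 16 mm in diameter, 5 mm thick, so its tip is 13.5 mm from the wall.
- screw_neck (a point): Middle of the free shank: on the screw's axis, 4.25 mm out from the wall.
- wall: Fixed low wall of white tiles with a flush stone top: 460 mm long (y from -260 to 200), 120 mm thick (x from 0 to 120), 200 mm high. Origin: at the foot of its front face, on the line y = 0; it faces its -x, z up. The wire basket is on the far half of this face (y from -215 to 25 mm), the screw on the half nearer the robot (y from 100 to 135 mm).
- basket: Fixed shallow steel wire basket on the wall, 120 mm deep (x), 220 mm long (y), 58 mm high, holding the bottle, brush and saucer. Origin: centre of its underside, 45 mm above the deck.
- bottle: Bystander, to be left alone. Origin: centre of its underside, z up. Empty clear plastic bottle with a white flip cap, 46 mm in diameter, 149 mm tall, in the basket.
- brush: Bystander, to be left alone. Origin: centre of its underside, z up. Teal hard silicone shower brush, 98 x 54 x 31 mm, in the basket.
- saucer: Bystander, to be left alone. Origin: centre of its underside, z up. Round white ceramic soap saucer, 84 mm in diameter, 18 mm high, in the basket.
- tumbler: Bystander, to be left alone. Origin: centre of its underside, z up. Blue ceramic tumbler, 72 mm in diameter, 95 mm tall, on the deck.
- jar: Bystander, to be left alone. Origin: centre of its underside, z up. Amber cream jar with metal lid, 66 mm in diameter, 55 mm tall, on the deck.
- soap: Bystander, to be left alone. Origin: centre of its underside, z up. Cream-coloured bar of soap, 55 x 85 x 28 mm, on the deck.
- nailbrush: Bystander, to be left alone. Origin: centre of its underside, z up. Wooden nail brush, 95 x 40 x 28 mm, bristles down on the deck.

How it is judged (in metres and radians):
At the end, for the whole second after the job is handed in: The mirror hangs at rest from the screw: the shank is at the top of the keyhole's slot (keyhole_seat within 7 mm of screw_neck), the mirror is upright within 8 degrees, the screw carries it, and the other things stand where they were (distance between keyhole_seat and screw_neck below 0.007 m and angle between mirror's own z axis and vertical below 0.14 rad and linear speed of mirror below 0.02 m/s and angular speed of mirror below 0.15 rad/s and contact force between mirror and screw above 0.5 N); the robot touches nothing.
It fails at once if a thing in the basket is tipped over or shifted by more than 30 mm (distance of any of bottle, brush, saucer from where it was at the start of the episode above 0.03 m or angle between any of bottle, brush, saucer's own z axis and vertical above 0.6 rad).
It fails at once if a thing on the deck is tipped over or shifted by more than 30 mm (distance of any of tumbler, jar, soap, nailbrush from where it was at the start of the episode above 0.03 m or angle between any of tumbler, jar, soap, nailbrush's own z axis and vertical above 0.6 rad).
It also fails if it takes over 40 s, if anything falls off the work surface, if the arm or the gripper's body presses on something with over 40 N, if the wrist force passes 120 N, or if a joint passes its speed limit or range.

## Working session

There is one attempt and no reset: what is moved stays moved. The work goes in short steps, Python scripts to look and compute and a shell command to move; the robot and the scene stay as the last step left them, time stands still between calls to the robot, and variables do not carry over. Pictures are saved under pics/ and viewed, at most 10 in all, crops included, and the job is handed in when it is done.

```bash
mkdir -p pics
python3 - <<'E'
from station import *
import cv2
for n in("scene","side","wrist"):
    cv2.imwrite(f"pics/{n}0.png",snapshot(n)[:,:,::-1]); print(n,camera_info(n))
s=read_state();print(s)
E
```

```text
scene {'fx': 412.9363638098994, 'fy': 412.9363638098994, 'cx': 282.3257241897368, 'cy': 212.1594804641147, 'rvec': array([ 1.65473414,  1.94818355, -0.72918539]), 'tvec': array([ 0.20150274, -0.30094221,  1.38358441])}
side {'fx': 486.3391522295152, 'fy': 486.3391522295152, 'cx': 273.15970661954265, 'cy': 206.7331258817852, 'rvec': array([ 0.27294059,  2.83326187, -1.10500353]), 'tvec': array([0.5676186 , 0.09928018, 1.39548297])}
wrist {'fx': 369.88262319811196, 'fy': 369.88262319811196, 'cx': 285.60309216751784, 'cy': 209.89280451328236, 'T_tool_cam': array([[-1.27944008e-03, -9.65867095e-01, -2.59034974e-01,
         7.01988843e-02],
       [ 9.99999168e-01, -1.19241107e-03, -4.93093230e-04,
         4.16391748e-04],
       [ 1.67386354e-04, -2.59035389e-01,  9.65867817e-01,
        -1.49607277e-01],
       [ 0.00000000e+00,  0.00000000e+00,  0.00000000e+00,
         1.00000000e+00]])}
{'time': 0.15, 'qpos': array([ 1.48138987e+01,  2.20799654e+01,  3.96572811e-01, -1.79739011e-02,
       -6.84120419e+01, -1.48181611e+01]), 'qvel': array([ 0.03039915, -0.16868165,  0.24435325,  0.11604862, -0.00674934,
       -0.00690243]), 'joint_efforts': array([ 3.86667998e-04, -3.91052306e+01,  1.87588084e+01,  4.22235444e+00,
        1.23758311e-02, -1.38926293e-04]), 'ee_pos': array([ 6.24555289e-01, -2.82744253e-05,  2.32716567e-01]), 'tool_rot': array([ 1.79903467e+02, -8.26122168e-03, -9.00108824e+01]), 'wrist_force': array([ 0.65090306, -0.13131806, -0.55672081]), 'ft_torque': array([ 0.04340208,  0.01385784, -0.01429969]), 'gripper_force': 0.0, 'opening': 0.08712099656354484}
```

View pics/scene0.png

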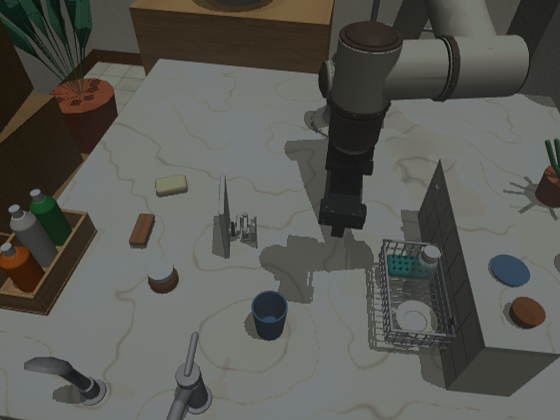

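View pics/side0.png

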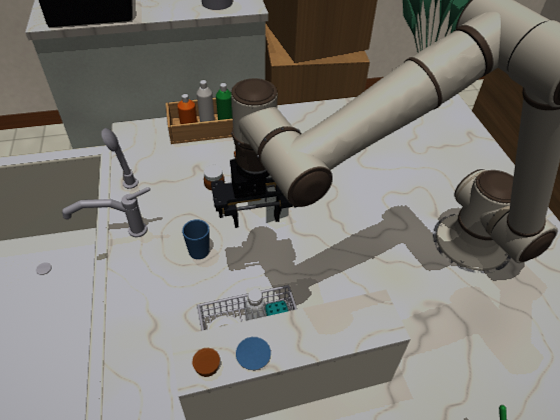

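The scene view shows the mirror edge-on at about (225,215) with its plate on the right at about (250,230). The wall's face runs from about (440,160) to (447,390), with the screw near (438,187). The side view shows the wall from behind, and the arm hides the mirror. Next I'll zoom in on both parts of the scene view.

```bash
cat > h.py <<'E'
from station import *
import numpy as np, cv2
from scipy.spatial.transform import Rotation as Ro
def cam(n,st=None):
    c=camera_info(n)
    K=np.array([[c['fx'],0,c['cx']],[0,c['fy'],c['cy']],[0,0,1]])
    if n=='wrist':
        T=np.eye(4);T[:3,:3]=Ro.from_euler('xyz',st['tool_rot'],degrees=True).as_matrix();T[:3,3]=st['ee_pos']
        W=np.linalg.inv(T@c['T_tool_cam'])
        return K,W[:3,:3],W[:3,3]
    return K,cv2.Rodrigues(c['rvec'])[0],c['tvec']
def ray(C,uv):
    K,R,t=C; return -R.T@t, R.T@np.linalg.solve(K,[*uv,1])
def plane(C,uv,z):
    o,d=ray(C,uv); return o+d*(z-o[2])/d[2]
def proj(C,P):
    K,R,t=C; p=K@(R@np.asarray(P)+t); return p[:2]/p[2]
def tri(a):  # list of (C,uv)
    A=0;b=0
    for C,uv in a:
        o,d=ray(C,uv);d=d/np.linalg.norm(d);M=np.eye(3)-np.outer(d,d);A=A+M;b=b+M@o
    return np.linalg.solve(A,b)
E
python3 - <<'E'
from h import *
im=cv2.imread('pics/scene0.png')
a=cv2.resize(im[165:275,200:300],None,fx=4,fy=4,interpolation=2)
b=cv2.resize(im[150:260,400:500],None,fx=4,fy=4,interpolation=2)
o=np.hstack([a,b]);cv2.imwrite('pics/z1.png',np.clip(o*1.6,0,255).astype('uint8'))
C=cam('scene');print('cam',ray(C,(0,0))[0],'side',ray(cam('side'),(0,0))[0])
for p in [(229,258),(447,390),(380,342),(270,335)]:print(p,plane(C,p,0))
for p in [(440,160),(480,338)]:print(p,plane(C,p,.2))
S=cam('side')
for p in [(180,370),(405,328)]:print(p,plane(S,p,.2))
E
```

```text
cam [ 1.1686165  -0.03663859  0.82369199] side [0.74732435 0.74060016 1.0827917 ]
(229, 258) [ 0.60474567 -0.24059732  0.        ]
(447, 390) [0.83969958 0.25228372 0.        ]
(380, 342) [0.76170132 0.12307976 0.        ]
(270, 335) [ 7.84114898e-01 -1.07599317e-01 -1.11022302e-16]
(440, 160) [0.38946297 0.22304825 0.2       ]
(480, 338) [0.82726415 0.24391765 0.2       ]
(180, 370) [0.82619242 0.3221884  0.2       ]
(405, 328) [0.37546692 0.31965447 0.2       ]
```

View pics/z1.png

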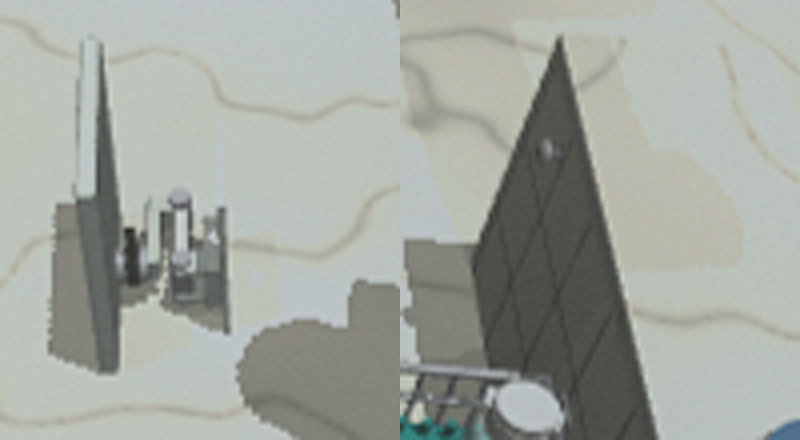

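View pics/wrist0.png

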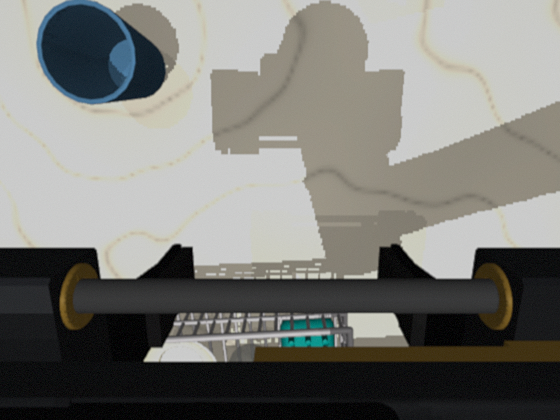

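The zoom shows the mirror's top face as a bright strip from about (223,175) to (222,214). The wall plate's top edge lies near (255,218), and the screw head is at about (437,187). In the wrist view, the basket and the tumbler lie clear of the jaws. Now I'll turn these pixels into positions.

Run:
```python
from h import *
C=cam('scene');q=lambda u,v,o:(o[0]+u/4-.375,o[1]+v/4-.375)
m=(200,165);w=(400,150)
P=[plane(C,q(*p,m),.165) for p in [(82,37),(102,37),(77,197),(98,197)]]
print('top',np.round(P,4),np.mean(P,0))
print('bottom corner R',plane(C,q(118,372,m),0))
# plate top edge corners z=.12
print('plate',plane(C,q(224,207,m),.12),plane(C,q(228,333,m),0))
# screw: ray intersect wall face plane through top edge line
a=plane(C,q(160,37,w),.2);b=plane(C,q(255,440,w),.2);print('wall edge',a,b)
n=np.cross(b-a,[0,0,1]);n/=np.linalg.norm(n)
for off in (.0135,):
  for k in (1,-1):
    nn=n*k
    if nn[1]>0: continue
    o,d=ray(C,q(547,148,w));s=(nn@(a+nn*off-o))/(nn@d);print('screw',o+s*d, 'yaw of edge',np.degrees(np.arctan2(*(b-a)[1::-1])))
g=[proj(C,[.5,.12,.2])];print(g)
```

```text
top [[ 0.4877 -0.2775  0.165 ]
 [ 0.4857 -0.2661  0.165 ]
 [ 0.6095 -0.2485  0.165 ]
 [ 0.6076 -0.2375  0.165 ]] [ 0.54762363 -0.25739333  0.165     ]
bottom corner R [ 0.60360817 -0.24056561  0.        ]
plate [ 0.56442389 -0.17918045  0.12      ] [ 0.56328227 -0.18045989  0.        ]
wall edge [0.38552002 0.22257523 0.2       ] [0.67222573 0.23837106 0.2       ]
screw [0.75017153 0.22914495 0.46391848] yaw of edge 3.1534788148970656
[array([396.31617678, 187.64676079])]
```

Run:
```python
from h import *
C=cam('scene')
a=np.array([.38552,.222575,.2]);e=np.array([np.cos(np.radians(3.15)),np.sin(np.radians(3.15)),0]);n=np.array([e[1],-e[0],0])
o,d=ray(C,(400+147/4-.375,150+148/4-.375));s=(n@(a+n*.0135-o))/(n@d);X=o+s*d
print('screw head',X,'along from edge end',(X-a)@e)
# approach: gripper yaw so tool y is normal to mirror (mirror edge yaw 13.4)
s=read_state();R=Ro.from_euler('xyz',s['tool_rot'],degrees=True)
for yaw in (13.4,-166.6):
  Rt=Ro.from_euler('xyz',[180,0,yaw],degrees=True)
  print(yaw,(R.inv()*Rt).as_rotvec(degrees=True),'toolx',Rt.as_matrix()[:,0])
print('shift cm',R.inv().apply(np.array([.5476,-.2574,.234])-s['ee_pos'])*100)
```

```text
screw head [0.4623353  0.21328197 0.18254174] along from edge end 0.07618858770270942
13.4 [ 7.62405209e-02  8.12277714e-02 -1.03410862e+02] toolx [0.97277588 0.2317479  0.        ]
-166.6 [ 7.61902130e-02 -7.15122602e-02  7.65890912e+01] toolx [-0.97277588 -0.2317479   0.        ]
shift cm [25.73865198  7.69083948 -0.11167463]
```

```bash
python3 -m jog '[[-1,13,4,0,0,0,38],[-1,25.7,7.7,0,0,0,76.6],[-1,25.7,7.7,0,0,0,76.6],[-1,25.7,7.7,0,0,0,76.6],[-1,25.7,7.7,0,0,0,76.6],[-1,25.7,7.7,0,0,0,76.6],[-1,25.7,7.7,0,0,0,76.6],[-1,25.7,7.7,0,0,0,76.6],[-1,25.7,7.7,0,0,0,76.6],[-1,25.7,7.7,0,0,0,76.6],[-1,25.7,7.7,0,0,0,76.6]]'
python3 - <<'E'
from h import *
s=read_state();im=snapshot('wrist');sd=snapshot('side');print(s['ee_pos'],s['tool_rot'],s['qpos'])
cv2.imwrite('pics/w1r.png',im[:,:,::-1]);cv2.imwrite('pics/s1r.png',sd[:,:,::-1])
b=sd[100:300,180:420,::-1]
o=np.zeros((600,800,3),'uint8');o[:420,:560]=im[:,:,::-1];o[400:600,560:800]=b
cv2.imwrite('pics/w1.png',np.clip(o*1.4,0,255).astype('uint8'))
E
```

```text
time: 1.52
ee_pos: [0.548, -0.2569, 0.2336]
tool_rot: [-180.0, -0.0, -166.5]
wrist_force: [-0.7, -0.4, -0.7]
opening: 0.087
gripper_force: 0.0
[ 0.54802537 -0.25687003  0.23355916] [-1.79998932e+02 -3.70348722e-04 -1.66543032e+02] [-9.80361335e+00  2.01194090e+01 -2.46805073e+00  1.22160278e-03
 -6.74124586e+01 -6.67398881e+01]
```

View pics/w1.png

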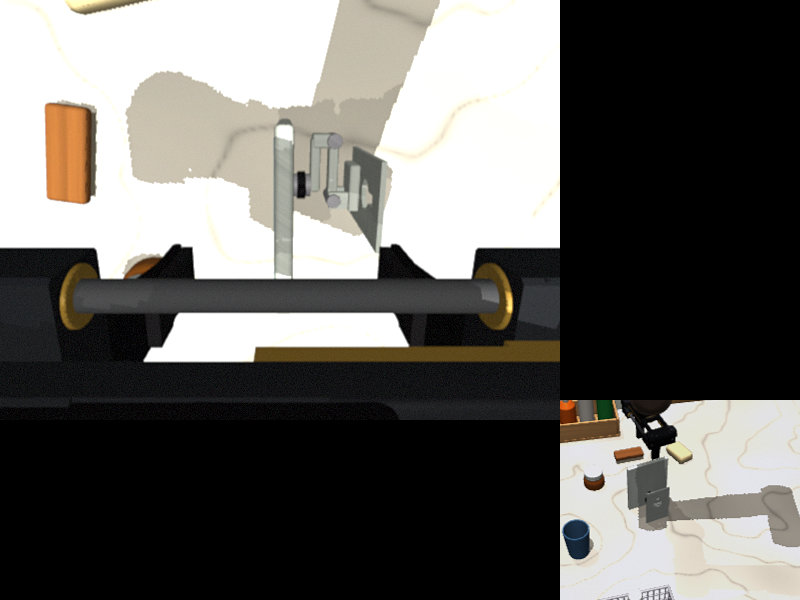

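The wrist view shows the mirror's top edge vertical and centred at u≈284.5, with its robot-side end at v≈121 and the plate to the right. The descent path is clear, so I'll lower the tool and grip.

```bash
python3 - <<'E'
from h import *
s=read_state();C=cam('wrist',s)
for p in [(276,124),(293,124),(284.5,121)]:print(plane(C,p,.165))
im=cv2.imread('pics/w1r.png');print(im[110:135:2,284].sum(1))
E
python3 -m jog '[[-1,0,0,4,0,0,0],[-1,0,0,7,0,0,0],[-1,0,0,8.95,0,0,0],[-1,0,0,8.95,0,0,0],[-1,0,0,8.95,0,0,0],[0.9,0,0,8.95,0,0,0],[0.9,0,0,8.95,0,0,0],[0.9,0,0,8.95,0,0,0],[0.9,0,0,8.95,0,0,0],[0.9,0,0,8.95,0,0,0],[0.9,0,0,8.95,0,0,0]]' 40
```

```text
[ 0.48732857 -0.27647903  0.165     ]
[ 0.48507005 -0.26697001  0.165     ]
[ 0.4845668  -0.27211083  0.165     ]
[357 363 357 358 305 226 228 349 563 602 608 599 606]
time: 3.0
ee_pos: [0.548, -0.257, 0.144]
tool_rot: [180.0, -0.0, -166.6]
wrist_force: [-0.1, 0.5, 0.8]
opening: 0.035
gripper_force: 0.0
```

```bash
python3 -m jog '[[0.95,0,0,0,0,0,0],[0.95,0,0,0,0,0,0],[0.95,0,0,0,0,0,0],[0.95,0,0,0,0,0,0],[0.95,0,0,0,0,0,0],[0.95,0,0,0,0,0,0]]' 40
```

```text
time: 3.75
ee_pos: [0.5481, -0.2571, 0.144]
tool_rot: [-180.0, 0.0, -166.6]
wrist_force: [0.7, -1.6, -3.4]
opening: 0.0118
gripper_force: 40.0
```

```bash
python3 -m jog '[[0.95,0,0,-2,0,0,0],[0.95,0,0,-6,0,0,0],[0.95,0,1,-10,0,0,0],[0.95,0,4,-10.6,0,0,1],[0.95,-0.2,9,-10.6,0,0,3],[0.95,-0.3,14.5,-10.6,0,0,5],[0.95,-0.5,20,-10.6,0,0,7],[0.95,-0.6,25.5,-10.6,0,0,9],[0.95,-0.7,31,-10.6,0,0,10.2],[0.95,-0.7,35,-10.6,0,0,10.2],[0.95,-0.7,36.7,-10.6,0,0,10.2],[0.95,-0.7,36.7,-10.6,0,0,10.2]]'
python3 - <<'E'
from h import *
s=read_state();print(s['ee_pos'],s['tool_rot'])
I={n:snapshot(n)[:,:,::-1] for n in('wrist','scene','side')}
for n in I: cv2.imwrite(f'pics/{n}2r.png',I[n])
C=cam('scene');print(proj(C,[.4623,.2133,.1825]),proj(C,s['ee_pos']))
z=cv2.resize(I['scene'][140:290,340:480],(560,600),interpolation=2)
cv2.imwrite('pics/c2.png',np.clip(z*1.7,0,255).astype('uint8'))
cv2.imwrite('pics/w2.png',np.clip(I['wrist']*1.3,0,255).astype('uint8'))
E
```

```text
time: 5.25
ee_pos: [0.4688, 0.1022, 0.2493]
tool_rot: [-180.0, -0.1, -176.7]
wrist_force: [0.7, -0.2, -4.9]
opening: 0.0116
gripper_force: 40.0
[0.46876319 0.10221748 0.24927011] [-1.79971516e+02 -1.32791570e-01 -1.76698003e+02]
[436.37624582 186.62840123] [392.62530619 159.9390881 ]
```

View pics/c2.png

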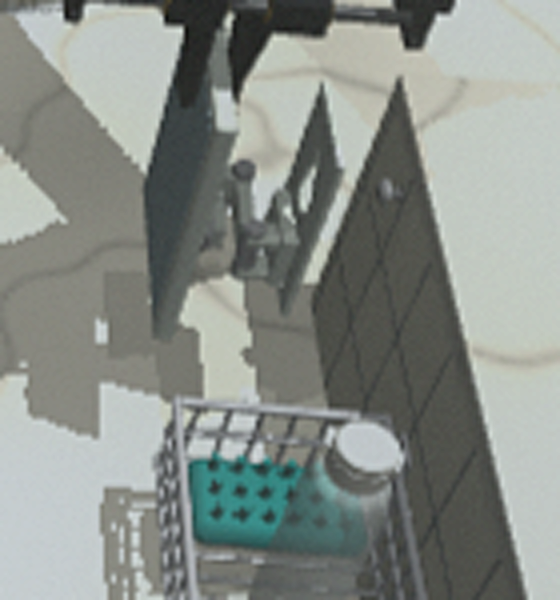

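View pics/w2.png

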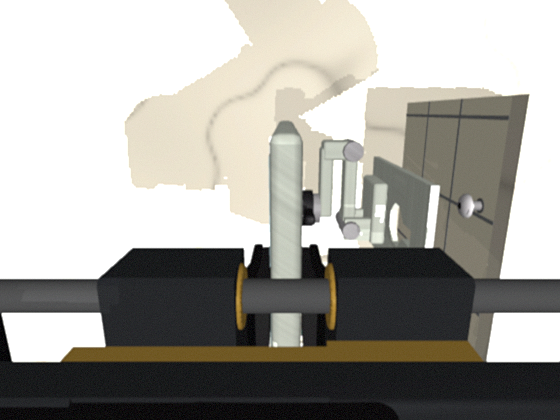

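The scene view shows the plate with its keyhole at about (416,187) facing the wall, and the screw head at about (436,186.5). The wrist view shows the screw head at about (465,205), the plate's top corner at (432,187) and the wall's front top edge from (511,97) downwards. Next I'll get the numbers from both views and check them against the assumed grip.

Run:
```python
from h import *
s=read_state();C=cam('wrist',s)
W=cv2.imread('pics/wrist2r.png').astype(int).sum(2);S=cv2.imread('pics/scene2r.png').astype(int).sum(2)
print(W[190:222:2,452:490:2]//3);print(S[180:194,430:445]//3)
t2m=lambda p,c=0:np.array([(p[1]-c)/1e3,(p[0]+34)/1e3,(144-p[2])/1e3])
K=camera_info('wrist')
R=Ro.from_euler('xyz',s['tool_rot'],degrees=True)
for p in [(40,35,120),(36,35,120),(40,35,0),(-28,62.5,165),(-40,62.5,165),(38,0,83),(36,0,57),(36,0,98)]:
    X=s['ee_pos']+R.apply(t2m(p));print(p,X.round(4),'wrist',proj(C,X).round(1),'scene',proj(cam('scene'),X).round(1))
for v in (110,150,190,230): print(v,(W[v,485:535:1]//3))
```

```text
[[ 80  89  87  89  88  88  89  88  88  87  88  86  87  88  87  90  87  88
   88]
 [ 83  88  87  86  88  88  86  87  86  90  88  87  89  87  88  88  87  89
   88]
 [ 86  88  88  89  89  81  78  87  93  90  87  89  88  87  89  89  87  87
   89]
 [ 88  90  88  89  77  75  92 108 122 122  93  87  87  88  89  88  89  87
   88]
 [ 88  89  90  81  69  84  98 116 136 150 107  86  88  69  61  81  88  88
   87]
 [ 64  83  89  73  74  88 106 128 148 165 139  82  76  50  45  59  86  88
   87]
 [ 55  48  65  51  58  93 116 134 154 175 177 109 111 112 104  53  86  88
   88]
 [ 86  68  52  27  37  98 118 135 158 178 201 146 128 132 131  62  82  88
   89]
 [ 90  87  78  19  33  96 118 137 159 181 216 163 132 133 135  71  81  89
   88]
 [ 88  88  86  46  50  96 119 138 158 186 208 126 116 119 114  54  82  89
   87]
 [ 89  88  88  68  70  94 117 138 130 186 177  87  82  69  57  52  85  88
   89]
 [ 86  87  89  74  65  89 117 129 138 187 120  54  70  51  51  79  88  89
   89]
 [ 89  89  89  87  71  82 111 122 155 174  90  50  48  58  78  90  88  86
   89]
 [ 89  86  88  87  86  78  94 121 140 116  87  
[... 1825 characters left out ...]
79  78  80  77  80
  78  77  78  76  68 121 219 238 237 235 234 235 235 235]
150 [ 90  88  87  86  86  88  88  87  86  88  89  87  88  86  87  88  88  87
  88  82  79  78  79  79  77  80  78  79  78  79  77  78  79  73  83 148
 230 238 236 235 235 234 235 235 235 234 235 234 235 235]
190 [ 88  88  89  88  91  87  88  87  88  90  89  86  88  80  76  75  75  74
  76  73  72  72  74  72  70  71  69  63 103 183 220 223 223 225 226 229
 230 232 235 236 237 238 237 238 238 238 238 238 238 238]
230 [ 88  89  87  88  88  91  86  82  82  80  81  79  81  79  79  77  79  81
  78  80  75  82 149 230 239 236 235 235 235 235 236 236 236 238 239 238
 239 239 238 239 238 239 238 239 239 240 238 238 239 238]
```

Run:
```python
from h import *
s=read_state();C=cam('wrist',s);S=cam('scene')
E=np.array([plane(C,p,.2) for p in [(526.3,110),(520,150),(513.7,190),(507,230)]])
k=np.polyfit(E[:,0],E[:,1],1);yaw=np.degrees(np.arctan(k[0]));print(E.round(4),'yaw',yaw)
X=tri([(C,(467,205.5)),(S,(436.6,187))]);print('head',X,proj(C,X),proj(S,X))
e=np.array([np.cos(np.radians(yaw)),np.sin(np.radians(yaw)),0]);n=np.array([e[1],-e[0],0])
print('dist head to wall',(X-E.mean(0))@n)
# wrist ray with head mid plane 11 mm from wall
o,d=ray(C,(467,205.5));q=o+d*((n@(E.mean(0)+n*.011-o))/(n@d));print('wrist/wallplane',q,proj(S,q))
R=Ro.from_euler('xyz',s['tool_rot'],degrees=True)
k=s['ee_pos']+R.apply([.001,.072,.074]);print('entry',k)
for Y in (X,q):print('tool shift cm to align entry w/ head',R.inv().apply(Y-k)*100)
```

```text
[[0.3914 0.2223 0.2   ]
 [0.412  0.2235 0.2   ]
 [0.4338 0.2248 0.2   ]
 [0.4568 0.2259 0.2   ]] yaw 3.1702711462608497
head [0.45063746 0.21732485 0.17032274] [468.82110667 205.61977617] [436.12328587 187.12261307]
dist head to wall 0.00832692438214469
wrist/wallplane [0.44994474 0.21460931 0.17330014] [435.2613183  185.82928876]
entry [0.46446042 0.17259494 0.17557219]
tool shift cm to align entry w/ head [1.13474244 4.54222336 0.52395108]
tool shift cm to align entry w/ head [1.21916844 4.27470248 0.22647107]
```

```bash
python3 -m jog '[[0.95,0.6,1,0.2,0,0,0],[0.95,1.2,2,0.35,0,0,0.15],[0.95,1.2,2.7,0.35,0,0,0.15],[0.95,1.2,2.7,0.35,0,0,0.15],[0.95,1.2,2.7,0.35,0,0,0.15]]'
python3 - <<'E'
from h import *
s=read_state();print(s['ee_pos'],s['tool_rot'])
I={n:snapshot(n)[:,:,::-1] for n in('wrist','scene')}
for n in I: cv2.imwrite(f'pics/{n}3r.png',I[n])
a=cv2.resize(I['scene'][150:210,400:450],(400,480),interpolation=2)
b=cv2.resize(I['wrist'][130:250,390:490],(400,480),interpolation=2)
cv2.imwrite('pics/c3.png',np.clip(np.hstack([a*2.,b*1.5]),0,255).astype('uint8'))
C=cam('wrist',s);S=cam('scene');R=Ro.from_euler('xyz',s['tool_rot'],degrees=True)
for p in [(36,0,57),(36,0,83),(36,0,98),(36,13,70),(36,-13,70),(36,35,120),(36,-35,120)]:
    X=s['ee_pos']+R.apply([(p[1]+1)/1e3,(p[0]+34)/1e3,(144-p[2])/1e3]);print(p,'wrist',proj(C,X).round(1),'scene',proj(S,X).round(1))
E
```

```text
time: 6.02
ee_pos: [0.4563, 0.128, 0.2466]
tool_rot: [-180.0, 0.0, -176.9]
wrist_force: [-0.5, -1.2, -4.8]
opening: 0.012
gripper_force: 40.0
[0.45629867 0.12804121 0.24659096] [-1.79994000e+02  3.55310097e-04 -1.76937143e+02]
(36, 0, 57) wrist [390.  219.3] scene [426.1 189.7]
(36, 0, 83) wrist [401.8 231.6] scene [429.3 181.5]
(36, 0, 98) wrist [409.9 240.1] scene [431.3 176.6]
(36, 13, 70) wrist [397.1 205.2] scene [427.  181.7]
(36, -13, 70) wrist [394.  244.5] scene [428.5 189.7]
(36, 35, 120) wrist [431.1 186.5] scene [431.9 158.8]
(36, -35, 120) wrist [417.7 317. ] scene [436.5 180.3]
```

View pics/c3.png

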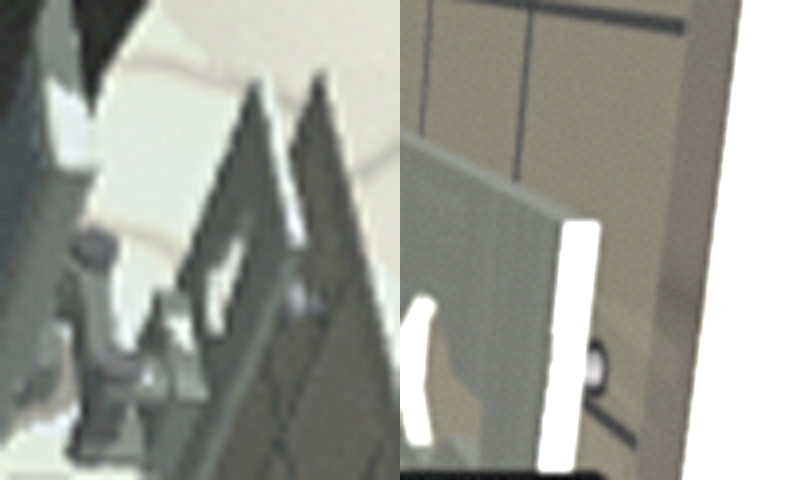

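The scene crop shows the plate's corners within 1 px of prediction and the screw head at about (437,187). The wrist crop shows the plate corner at (430.5,185.5) and the head peeking out behind the plate at about (439,221.6). I'll check the sideways alignment once more before inserting.

Run:
```python
from h import *
s=read_state();C=cam('wrist',s);S=cam('scene');R=Ro.from_euler('xyz',s['tool_rot'],degrees=True)
a=np.array([.4338,.2248,.2]);y=np.radians(3.17);n=np.array([np.sin(y),-np.cos(y),0])
k=s['ee_pos']+R.apply([.0013,.072,.074]);print('plate outer to wall mm',(a-k)@-n*1e3-2)
for uv in [(437.5,221.6),(439,221.6)]:
  o,d=ray(C,uv);q=o+d*((n@(a+n*.011-o))/(n@d));print(q,'rel entry (tool mm)',R.inv().apply(q-k)*1e3)
W=cv2.imread('pics/wrist3r.png').astype(int).sum(2)//3
print(W[208:236:2,432:450])
```

```text
plate outer to wall mm 24.03577172727297
[0.44181789 0.2142272  0.19428504] rel entry (tool mm) [  8.60052719  15.01495552 -21.72027787]
[0.44121808 0.21419398 0.19626659] rel entry (tool mm) [  9.20128322  15.01346901 -23.70180954]
[[239 239 240 243 238 156  90  84  91  91  93  94  94  92  93  89  91  93]
 [238 239 240 241 223 135  87  84  87  88  89  92  93  93  95  92  94  93]
 [239 239 241 241 206 125  87  85  90  89  87  89  90  92  93  96  94  92]
 [239 240 242 240 181 100  68  71  80  88  87  89  86  89  90  90  92  94]
 [239 240 243 241 155  64  37  40  52  77  88  88  89  88  89  88  90  92]
 [239 239 242 232 149  97  97  88  58  61  81  87  89  88  88  88  88  90]
 [239 240 241 224 155 124 126 121  88  61  77  88  88  87  88  86  87  88]
 [239 240 239 212 159 144 147 142 101  66  76  87  89  88  89  89  89  90]
 [239 241 240 194 145 138 143 134  87  63  85  91  89  88  88  87  86  90]
 [239 243 239 155  88  80  80  69  53  65  87  93  94  89  88  87  88  88]
 [241 242 216 125  64  47  43  42  56  74  87  91  92  91  94  90  89  88]
 [241 242 196 107  50  54  65  76  86  89  90  87  88  92  91  93  92  89]
 [243 240 180 103  62  51  47  52  66  76  84  89  88  88  90  91  94  92]
 [243 240 166 100  88  83  69  53  48  48  60  71  82  87  88  91  89  90]]
```

What shows there is the shank's foot at the wall (about 441,221), not the head. I'll recompute both views with the foot on the wall plane.

Run:
```python
from h import *
s=read_state();C=cam('wrist',s);R=Ro.from_euler('xyz',s['tool_rot'],degrees=True)
a=np.array([.4338,.2248,.2]);y=np.radians(3.17);n=np.array([np.sin(y),-np.cos(y),0])
k=s['ee_pos']+R.apply([.0013,.072,.074]);print('entry',k)
f=lambda C,uv,off:(lambda o,d:o+d*((n@(a+n*off-o))/(n@d)))(*ray(C,uv))
q=f(C,(440.5,221),0);print('foot now',q,'rel',R.inv().apply(q-k)*1e3)
s2=dict(ee_pos=np.array([.46876,.10222,.24927]),tool_rot=np.array([-179.9715,-.1328,-176.698]))
C2=cam('wrist',s2)
for uv,off in [((482,205),0),((470,205.5),.0085),((461,205.5),.0135)]:
  q=f(C2,uv,off);print('w2',q,'rel',R.inv().apply(q-k)*1e3)
```

```text
entry [0.45120239 0.19968813 0.17256558]
foot now [0.447338   0.22554978 0.17285788] rel [ 2.48727438 26.0301912  -0.29392777]
w2 [0.44804719 0.22558906 0.17252657] rel [ 1.77699921 26.03181971  0.03737773]
w2 [0.44837327 0.21709409 0.17442114] rel [ 1.90197794 17.53139367 -1.85664575]
w2 [0.44898448 0.21212028 0.17312584] rel [ 1.55541311 12.53224817 -0.56103919]
```

```bash
python3 -m jog '[[0.95,0.2,0.4,0,0,0,0],[0.95,0.2,0.8,0,0,0,0],[0.95,0.2,1.1,0,0,0,0],[0.95,0.2,1.4,0,0,0,0],[0.95,0.2,1.4,0,0,0,0],[0.95,0.2,1.4,0,0,0,0]]'
```

```text
time: 6.88
ee_pos: [0.4535, 0.1418, 0.2465]
tool_rot: [-180.0, -0.0, -176.9]
wrist_force: [0.2, -0.0, -4.8]
opening: 0.0117
gripper_force: 40.0
```

No contact with the plate about 10 mm from the wall, which is past the head's tip at 13.5 mm, so the head is inside the entry. I'll continue inwards.

```bash
python3 -m jog '[[0.95,0,0.2,0,0,0,0],[0.95,0,0.5,0,0,0,0],[0.95,0,0.75,0,0,0,0],[0.95,0,0.75,0,0,0,0],[0.95,0,0.75,0,0,0,0]]'
```

```text
time: 7.5
ee_pos: [0.4531, 0.1493, 0.2465]
tool_rot: [-180.0, -0.0, -176.9]
wrist_force: [-0.2, 1.0, -3.2]
opening: 0.012
gripper_force: 40.0
```

```bash
python3 -m jog '[[0.95,0,0,0.3,0,0,0],[0.95,0,0,0.6,0,0,0],[0.95,0,0,0.9,0,0,0],[0.95,0,0,1.2,0,0,0],[0.95,0,0,1.2,0,0,0]]'
```

```text
time: 8.12
ee_pos: [0.453, 0.1493, 0.2342]
tool_rot: [-180.0, -0.0, -177.0]
wrist_force: [0.6, 0.2, -4.6]
opening: 0.012
gripper_force: 40.0
```

```bash
python3 -m jog '[[0.95,0,0,0.2,0,0,0],[0.95,0,0,0.4,0,0,0],[0.95,0,0,0.6,0,0,0],[0.95,0,0,0.8,0,0,0],[0.95,0,0,0.8,0,0,0]]'
```

```text
time: 8.75
ee_pos: [0.4531, 0.1493, 0.2264]
tool_rot: [-180.0, -0.0, -177.0]
wrist_force: [0.3, -0.6, -3.5]
opening: 0.0117
gripper_force: 40.0
```

```bash
python3 -m jog '[[0.95,0,0,0.15,0,0,0],[0.95,0,0,0.3,0,0,0],[0.95,0,0,0.4,0,0,0],[0.95,0,0,0.4,0,0,0]]'; python3 -m jog '[[0.95,0,0,0.1,0,0,0],[0.95,0,0,0.2,0,0,0],[0.95,0,0,0.2,0,0,0]]'
```

```text
time: 9.25
ee_pos: [0.4531, 0.1493, 0.2225]
tool_rot: [-180.0, -0.0, -177.0]
wrist_force: [0.7, 0.3, -4.3]
opening: 0.0116
gripper_force: 40.0
time: 9.62
ee_pos: [0.4531, 0.1493, 0.2205]
tool_rot: [-180.0, -0.0, -177.0]
wrist_force: [-0.2, -0.6, -5.0]
opening: 0.0116
gripper_force: 40.0
```

```bash
for i in 1 2; do python3 -m jog '[[0.95,0,0,0.1,0,0,0],[0.95,0,0,0.15,0,0,0],[0.95,0,0,0.15,0,0,0]]' | grep -E "pos|wrist"; done
```

```text
ee_pos: [0.4531, 0.1493, 0.219]
wrist_force: [0.2, -0.5, -3.9]
ee_pos: [0.4531, 0.1493, 0.2175]
wrist_force: [-1.4, 0.1, -4.5]
```

```bash
for i in 1 2; do python3 -m jog '[[0.95,0,0,0.1,0,0,0],[0.95,0,0,0.15,0,0,0],[0.95,0,0,0.15,0,0,0]]' | grep -E "pos|wrist"; done
python3 - <<'E'
from h import *
s=read_state();I={n:snapshot(n)[:,:,::-1] for n in('wrist','scene','side')}
for n in I: cv2.imwrite(f'pics/{n}4r.png',I[n])
a=cv2.resize(I['scene'][145:220,390:450],(400,500),interpolation=2)
b=cv2.resize(I['wrist'][130:255,390:490],(400,500),interpolation=2)
cv2.imwrite('pics/c4.png',np.clip(np.hstack([a*2.,b*1.5]),0,255).astype('uint8'))
E
```

```text
ee_pos: [0.4532, 0.1493, 0.2162]
wrist_force: [0.0, -0.0, -2.9]
ee_pos: [0.4534, 0.1492, 0.2154]
wrist_force: [-0.4, -2.8, 3.1]
```

View pics/c4.png

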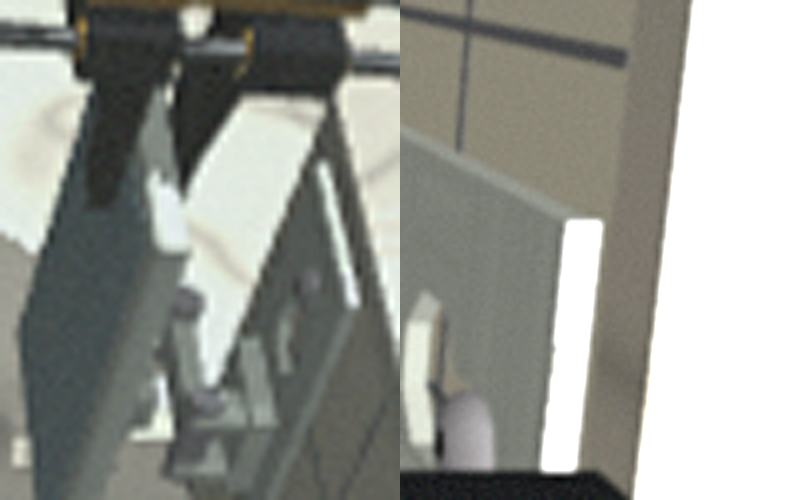

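The scene crop shows the screw head in front of the plate at the top of the keyhole, and the wrist crop shows the head over the slot. The vertical force has turned from -4.5 to +3 N, so the mirror is seated. I'll open the fingers, rise clear and check.

```bash
python3 -m jog '[[0.7,0,0,0,0,0,0],[0.5,0,0,0,0,0,0],[0.2,0,0,0,0,0,0],[-0.2,0,0,0,0,0,0],[-0.2,0,0,0,0,0,0],[-0.2,0,0,0,0,0,0],[-0.2,0,0,0,0,0,0]]'; python3 -m jog '[[-0.2,0,0,-2,0,0,0],[-0.2,0,0,-5,0,0,0],[-0.2,0,0,-9,0,0,0],[-0.2,0,0,-12,0,0,0],[-0.2,0,0,-12,0,0,0],[-0.2,0,0,-12,0,0,0],[-0.2,0,0,-12,0,0,0],[-0.2,0,0,-12,0,0,0],[-0.2,0,0,-12,0,0,0]]'
python3 - <<'E'
from h import *
s=read_state();I={n:snapshot(n)[:,:,::-1] for n in('wrist','scene')}
for n in I: cv2.imwrite(f'pics/{n}5r.png',I[n])
a=cv2.resize(I['scene'][125:250,370:470],(400,500),interpolation=2)
b=cv2.resize(I['wrist'],(400,300))
b=np.vstack([b,np.zeros((200,400,3),'uint8')])
cv2.imwrite('pics/c5.png',np.clip(np.hstack([a*1.8,b*1.4]),0,255).astype('uint8'))
E
```

```text
time: 12.15
ee_pos: [0.4531, 0.1493, 0.2146]
tool_rot: [180.0, 0.0, -177.0]
wrist_force: [-0.8, 0.3, -0.6]
opening: 0.0517
gripper_force: 0.0
time: 13.28
ee_pos: [0.453, 0.1493, 0.3341]
tool_rot: [-180.0, -0.0, -177.0]
wrist_force: [0.9, -0.6, 0.3]
opening: 0.0523
gripper_force: 0.0
```

View pics/c5.png

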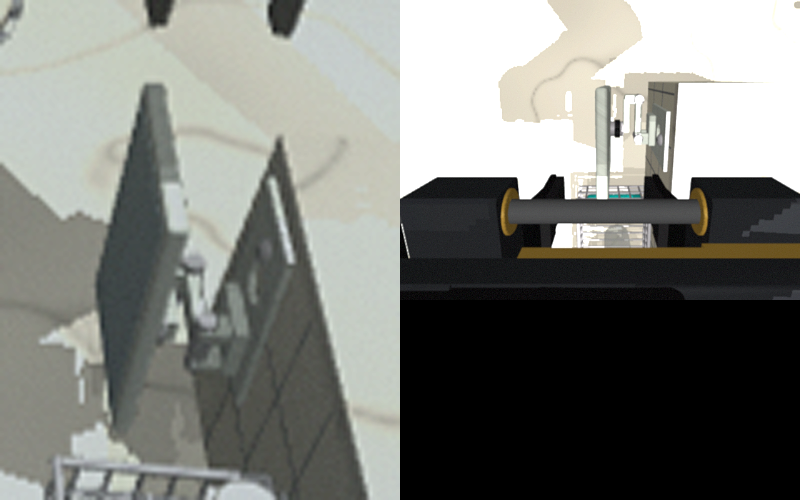

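The mirror hangs straight on the screw, with its plate flat against the wall in both views. The gripper is clear above it, so I'll hand the job in.

```bash
python3 -c "
from station import *
print(finish_job())"
```

```text
the job is handed in; nothing more can be done
None
```

The mirror hangs upright on the screw at the top of its slot, the gripper is clear of it, and the job was handed in at about 13.4 s; the hand-in gave no verdict.

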